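# Slide the flat scraper off its rest and lay it across the bowl

## Task

Slide the flat plastic scraper forward along its channel until its near end sticks well out past the front edge of the timber rest while it still lies flat, then take it by that overhanging end, lift it clear and lay it flat across the middle of the ceramic bowl, resting on the rim with both ends sticking out. Leave the bowl standing where it is and the spoon, the spice tin and everything else on the island undisturbed.

Things in the scene. Friction and masses are not known exactly. Their poses are not given: they have to be found in the camera images.
- riser: Fixed dark waxed timber rest 220 (x) by 150 (y) by 55 mm high, at left or right. Origin: centre of underside. A channel 54 mm wide, 5 mm deep (floor 50 mm above the table) runs along its x axis on the centre line of the top, open at the front (-x, towards the robot), closed at the back by an 8 mm strip.
- riser_edge (a point): The middle of the front edge of the channel floor: 110 mm to -x of the rest's origin and 50 mm above it. Axes as the rest.
- scraper: Loose white plastic plate 180 (x) by 50 (y) by 5 mm, 60 g, in the channel (2 mm play each side), top flush with the block, so its sides cannot be gripped there. Near end starts 5 to 25 mm behind the front edge. Origin: centre of underside, its balance point; near end at -x, z up. Fingertips pressed lightly on top drag it (it slides easily on the waxed timber). Tips off if over half overhangs.
- scraper_front (a point): The middle of the scraper's near end: 90 mm to -x of its origin, 2.5 mm above its underside.
- bowl: Loose white ceramic bowl, empty, about 0.4 kg, 140 mm across the rim, 60 mm high, wall 4 mm. Origin: centre of its underside. It stands on the other side of the island from the rest. Fixed things up to 240 mm high (canister, mug, jar, caddy and so on) stand along the back, beyond x = 0.74 m, and far out at the sides.
- bowl_rim (a point): The centre of the bowl's mouth at rim height, 60 mm above its underside.
- spice_tin: Bystander: small round tin 48 mm in diameter, 50 mm high, between rest and bowl. Origin: centre of its underside.
- spoon: Bystander: wooden spoon about 240 mm long lying between rest and bowl, on the robot's side of the tin. Origin: near its middle.
There are look-alikes about, which are no part of the job. Several things have the shape of the scraper; the one meant has the colours described above.

How it is judged:
On the way, in this order (a step that is already met when the one before it is completed fails the run):
1. the scraper has been slid forward, lying flat in the channel, until its near end is at least 40 mm past the front edge of the rest (x of scraper_front in the frame of riser_edge below -0.04 m and angle between scraper's own z axis and vertical below 0.08 rad and z of scraper in the frame of riser_edge between -0.004 and 0.004 m and y of scraper in the frame of riser_edge between -0.01 and 0.01 m), for 0.1 s.
2. the scraper is lifted clear of the rest by the fingers (height (world z) of scraper above 0.075 m and contact force between the fingers and scraper above 0.5 N and contact force between scraper and riser below 0.01 N), for 0.1 s.
At the end, for the whole second after the job is handed in: Scraper flat (0.08 rad) and at rest on the bowl's rim, its middle within 18 mm of the bowl's middle seen from above, its underside within 6 mm of rim height; bowl level (0.08 rad) and within 30 mm of its start; spoon and spice tin within 30 mm of their starts (horizontal distance between scraper and bowl_rim below 0.018 m and z of scraper in the frame of bowl_rim between -0.006 and 0.006 m and angle between each of scraper, bowl's own z axis and vertical below 0.08 rad and distance of each of bowl, spice_tin, spoon from where it was at the start of the episode below 0.03 m and linear speed of scraper below 0.02 m/s and angular speed of scraper below 0.2 rad/s); the robot touches nothing.
It fails at once if the bowl is tipped by more than 0.3 rad (angle between bowl's own z axis and vertical above 0.3 rad).
It fails at once if the bowl is pushed more than 40 mm from its place (distance of bowl from where it was at the start of the episode above 0.04 m).
It fails at once if the spoon or the spice tin is moved more than 40 mm (distance of any of spice_tin, spoon from where it was at the start of the episode above 0.04 m).
It also fails if it takes over 58 s, if anything falls off the work surface, if the arm or the gripper's body presses on something with over 40 N, if the wrist force passes 120 N, or if a joint passes its speed limit or range.

## Robot

A 6-joint arm with a two-finger parallel gripper is mounted at the origin on the work surface. World frame = base frame: x ahead of the robot, y to its left, z up, the work surface at z = 0. Lengths are in m, angles in rad, forces in N, time in s.
With the tool pointing down it reaches from about 0.275 to 0.725 m from the base axis. Payload 5.6 kg.
Tool frame: the origin (TCP) lies on the centre line of the jaws, within the pads' length; the fingertips stand 14 mm ahead of it and the grasp point (between the pads) lies 5 mm behind it; z points along the fingers, y is the line along which they close (so a half turn about z gives the same grasp; the last joint's range is limited). The gripper opens to 85 mm and grips with 20 to 120 N. Pads are 22 mm wide; open, the fingers measure 114 mm over their backs; the gripper's body (76 mm by 85 mm) begins 54 mm behind the grasp point. The pads swing forward as they close: fully open they stand 13 mm farther back than shut.
Start: joints at [1.39, 0.255, 0.108, 0, -1.424, -0.285], TCP at [0.247, 0.491, 0.245] pointing down, gripper open.
Joint ranges: [-2.95, 2.95], [-1.21, 1.97], [-1.09, 1.5], [-2.87, 1.71], [-2.94, -0.07], [-3.05, 3.05]. Speed limits (rad/s): [2.57, 2.57, 3.14, 3.14, 3.14, 3.14].

## Interface

Orientations are given as a unit quaternion [x, y, z, w].
In Python, from bench import robot gives the robot as it stands.
- The arm moves only by the tool send_rows, never from a script. Its argument "targets" is a list of rows, each an object with "claw": the gripper's target within -1 to 1 (fully open at 1, half-way at 0, shut at -1); "translation": the shift along the tool's x, y, z in m, a list of three; "angular": the turn, a rotation vector about the tool's x, y, z in degrees, a list of three. A call has 1 to 5 rows; each row shifts and turns the commanded pose from where the row before left it, along the tool's axes as they then stand; what a row does not reach is not made up. A row lasts 1/12 s, in which the tool goes at most 41.7 mm and 7.16 degrees, less where a joint would pass 70% of its speed; a pose out of reach is approached as far as the arm can. A call with a gripper value outside its range is refused whole. The fingers move at their own pace and stop on an object; "squeeze" is the grip in N (left out, the last holds). Time passes only in rows, so rows that do not move let the fingers close. It gives the time, the measured TCP pose, the force, the opening and the grip force at its end, in the units of the state.
- robot.sense(): the state, without advancing time (a new reading comes with each control period).
- robot.capture(name): name is "scene" or "top" or "wrist"; returns the picture (384x512x3 uint8, blue, green, red); there is no depth.
- robot.get_calibration(name): a dict with "fovy" (degrees; the focal length in pixels is half the picture's height over the tangent of half this angle, whatever the lens; pixels are square), "cx", "cy" (the principal point, pixels), "R" (3x3) and "t" (3): a world point X has camera coordinates R X + t. Camera axes: x right, y down, z forward; pixel columns grow to the right and rows downward; lengths in m; the calibration is good to about 2 mm. The wrist camera is an equidistant fisheye: a pixel r from the principal point sees the ray r / f radians off the axis. A picture is of the moment at which its call begins: read the wrist's pose just before it. get_calibration takes no time and is no camera call; for the wrist camera it gives the pose at the moment of the call.
- robot.close_job(): hands the job in; it is judged then, once.
Trained networks look in the newest picture that a camera, given by its name, has taken for a name from the list of things; names that differ only in an ending like _2 or _b are one class to them, and where a whole thing is asked for, a point or a joint stands for the part that bears it (a point fixed in the world has none). Each returns a list of dicts, best first, with "confidence" (0 to 1); they miss things now and then, are a little off and sometimes report something else, mostly with a low value. They report only what shows in the picture. A call takes as long as a camera call. They do not tell look-alikes from the thing itself.
- robot.spot_in(thing, camera): "position" ([column, row] in pixels, amid what is visible of it).
The state is a dict: "time": time; "joint_pos": joint angles; "joint_vel": joint speeds; "tau": joint torques, N m; "tcp_pos": TCP position; "orientation": TCP orientation; "ft_force": force on the tool from outside, world axes, zero at the start; "torque": the same for the moment, N m; "gripper_width": opening from 0.0 (shut) to 1.0 (fully open); "gripper_force": force on a finger pad.
Only numpy, scipy, OpenCV 4.12 (cv2) and the standard library are available. Lean on these libraries where they do the work, as an engineer would, in place of code of your own. Each camera call takes 0.05 s, during which the arm holds its last target. There are 200 camera calls.

## Working session

There is one attempt and no reset: what is moved stays moved. The work goes in short steps, Python scripts to look and compute and a tool call to move; the robot and the scene stay as the last step left them, time stands still between calls to the robot, and variables do not carry over. Pictures are saved under pics/ and viewed, at most 10 in all, crops included, and the job is handed in when it is done.

Besides the shell and the picture viewer there is one more tool, called after ">>>" as name(argument=value, ...), one argument or row to a line, values as JSON. send_rows: Moves the arm, as the interface text tells. Its arguments: {"type":"object","properties":{"targets":{"type":"array","items":{"type":"object","properties":{"claw":{"type":"number"},"translation":{"type":"array","items":{"type":"number"}},"angular":{"type":"array","items":{"type":"number"}}}}},"squeeze":{"type":"number"}},"required":["targets"]}

```bash
mkdir -p pics; cat > h.py <<'E'
import numpy as np, cv2
from bench import robot
def ray(cam,p,c=None):
    c=c or robot.get_calibration(cam); f=192/np.tan(np.radians(c['fovy'])/2)
    R=np.array(c['R']);t=np.array(c['t'])
    d=np.array([p[0]-c['cx'],p[1]-c['cy']])
    if cam=='wrist':
        r=np.hypot(*d);th=r/f; v=np.r_[d/max(r,1e-9)*np.sin(th),np.cos(th)]
    else: v=np.r_[d/f,1]
    return -R.T@t, R.T@v
def at(cam,p,z,c=None):
    o,v=ray(cam,p,c); return o+v*(z-o[2])/v[2]
def proj(cam,X):
    c=robot.get_calibration(cam); f=192/np.tan(np.radians(c['fovy'])/2)
    v=np.array(c['R'])@np.array(X)+np.array(c['t'])
    if cam=='wrist':
        r=np.hypot(v[0],v[1]);th=np.arctan2(r,v[2]);return np.r_[c['cx'],c['cy']]+v[:2]/r*th*f
    return np.r_[c['cx'],c['cy']]+v[:2]/v[2]*f
E
python3 - <<'E'
from h import *
s=robot.sense();print(s)
a=robot.capture('top');b=robot.capture('scene')
Z=dict(riser=.055,riser_edge=.05,scraper=.055,scraper_front=.0525,bowl=.03,bowl_rim=.06,spice_tin=.05,spoon=.01)
for n,z in Z.items():
  for cam in('top','scene'):
    for d in robot.spot_in(n,cam)[:4]: print(n,cam,np.round(d['position']),round(d['confidence'],2),at(cam,d['position'],z).round(3))
cv2.imwrite('pics/a.png',cv2.resize(a,(800,600)));cv2.imwrite('pics/b.png',cv2.resize(b,(800,600)))
c=robot.get_calibration('top');print(c)
E
```

```text
{'time': 0.0, 'joint_pos': array([ 1.38962246e+00,  2.55755199e-01,  1.07026084e-01, -4.48758823e-04,
       -1.42390819e+00, -2.84580230e-01]), 'joint_vel': array([-9.09367680e-05, -3.50695290e-05, -3.20056253e-04, -6.82707551e-04,
        1.09228306e-03, -5.95357005e-04]), 'tau': array([-5.22727282e-05, -3.86630666e+01,  2.37935919e+01,  5.36529824e+00,
       -6.21206549e-03, -1.23400025e-05]), 'tcp_pos': array([0.24675892, 0.49102336, 0.24440394]), 'orientation': array([ 9.72998402e-01, -2.30809909e-01, -1.74065127e-04,  9.30730547e-04]), 'ft_force': array([-0.18681988, -0.90350754, -0.66521283]), 'torque': array([ 0.02179478, -0.0149189 , -0.03035471]), 'gripper_force': 0.0, 'gripper_width': 0.9996693475986503}
riser top [283. 144.] 0.75 [ 0.619 -0.171  0.055]
riser scene [191. 222.] 0.96 [ 0.658 -0.147  0.055]
riser_edge top [283. 146.] 0.67 [ 0.614 -0.17   0.05 ]
riser_edge scene [190. 224.] 0.64 [ 0.662 -0.148  0.05 ]
riser_edge scene [300. 278.] 0.38 [0.596 0.209 0.05 ]
scraper top [289. 137.] 0.92 [ 0.641 -0.188  0.055]
scraper top [289. 253.] 0.89 [ 0.315 -0.188  0.055]
sc
[... 868 characters left out ...]
198 0.03 ]
bowl_rim top [144. 147.] 0.67 [0.602 0.224 0.06 ]
bowl_rim scene [302. 281.] 0.78 [0.607 0.224 0.06 ]
spice_tin top [226. 124.] 0.75 [ 0.68  -0.005  0.05 ]
spice_tin top [144. 148.] 0.65 [0.603 0.227 0.05 ]
spice_tin scene [220. 256.] 0.84 [0.687 0.007 0.05 ]
spoon top [222. 205.] 0.88 [0.449 0.001 0.01 ]
spoon top [223. 119.] 0.49 [0.712 0.007 0.01 ]
spoon scene [277. 222.] 0.8 [ 0.452 -0.005  0.01 ]
{'fovy': 54.883995309416264, 'cx': 257.83465579262327, 'cy': 190.19978314055183, 'R': array([[ 0.01650139, -0.9998614 , -0.00220831],
       [-0.97840772, -0.01569216, -0.20608758],
       [ 0.20602436,  0.00556136, -0.97853106]]), 't': array([-0.10947859,  0.48356367,  0.98014871])}
```

View pics/a.png

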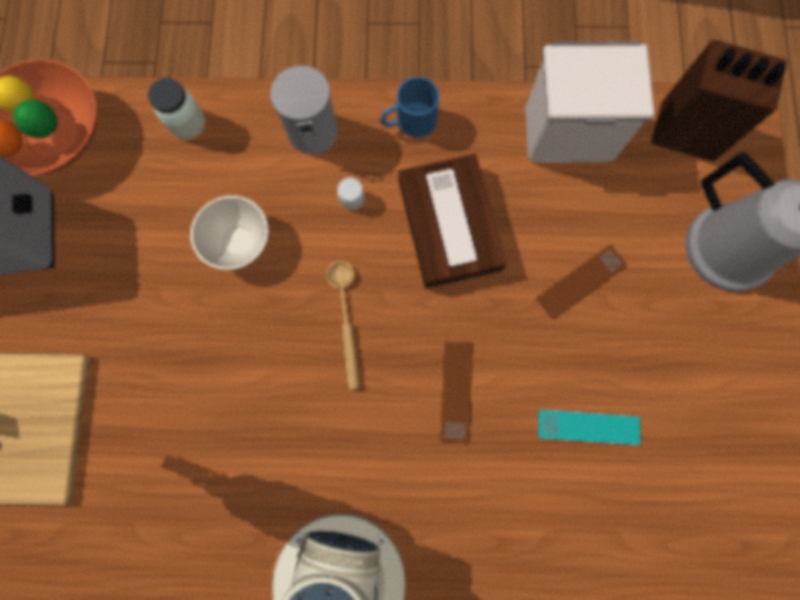

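View pics/b.png

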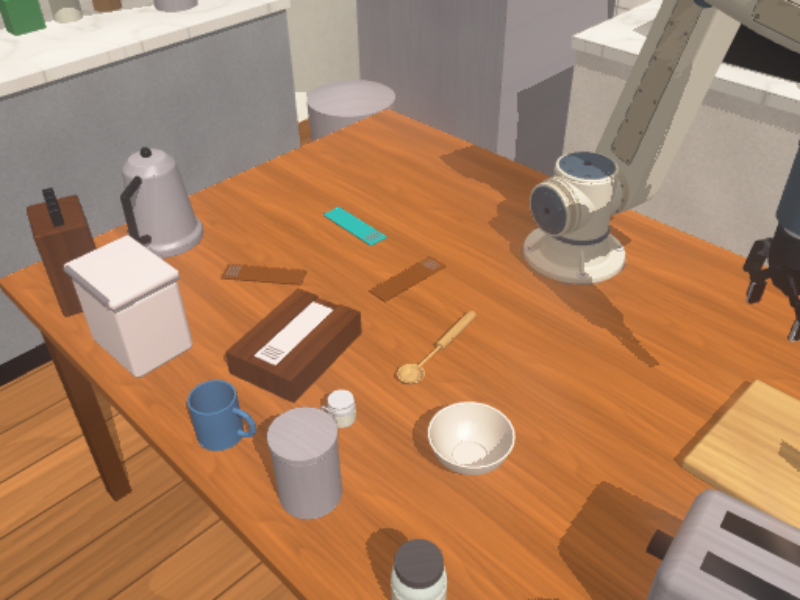

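The top view shows four plates of the scraper's shape, at (450,217), (457,392), (582,281) and (590,427) in the 800 px picture. The plates at (457,392) and (582,281) are brown and the one at (590,427) is teal. Only (450,217) is white and lies in the dark rest's channel, so it is the scraper. The bowl is at (230,233), the tin at (350,193) and the spoon at (347,325). I'll confirm this in an enlarged crop and measure it.

```bash
python3 - <<'E'
from h import *
a=robot.capture('top')
crop=a[85:200,235:345]; cv2.imwrite('pics/c.png',cv2.resize(crop,None,fx=5,fy=5,interpolation=cv2.INTER_CUBIC))
g=a.astype(int)
def blob(m,z,lab):
    n,l,st,ce=cv2.connectedComponentsWithStats(m.astype(np.uint8))
    i=1+np.argmax(st[1:,4]); ys,xs=np.where(l==i)
    P=np.array([at('top',(x,y),z)[:2] for x,y in zip(xs,ys)],np.float32)
    r=cv2.minAreaRect(P);print(lab,len(xs),r,P.mean(0));print(cv2.boxPoints(r).round(3).tolist())
w=np.zeros(a.shape[:2],bool); w[90:190,250:330]=True
print('px',a[140,288],a[160,275],a[116,283])
blob(w&(g.min(2)>95),.055,'scraper')
d=np.zeros_like(w);d[90:200,240:345]=True
blob(d&(g.max(2)<75),.055,'riser')
b=np.zeros_like(w);b[118:182,112:180]=True
m=b&(g[:,:,0]>g[:,:,2]*.6)&(g.max(2)>90); 
blob(m,.06,'bowl')
E
```

```text
px [209 216 228] [25 42 75] [165 170 182]
scraper 1149 ((0.6377480030059814, -0.18597108125686646), (0.1839202493429184, 0.05382613465189934), 13.940186500549316) [ 0.6363404  -0.18634848]
[[0.5419999957084656, -0.18199999630451202], [0.5550000071525574, -0.23399999737739563], [0.7329999804496765, -0.1899999976158142], [0.7210000157356262, -0.1379999965429306]]
riser 541 ((0.5938124656677246, -0.19406354427337646), (0.15506304800510406, 0.14543262124061584), 14.199731826782227) [ 0.54558384 -0.18895912]
[[0.5009999871253967, -0.14300000667572021], [0.5360000133514404, -0.2840000092983246], [0.6869999766349792, -0.2460000067949295], [0.6510000228881836, -0.10499999672174454]]Traceback (most recent call last):
  File "<stdin>", line 17, in <module>
  File "<stdin>", line 8, in blob
  File "h.py", line 12, in at
    o,v=ray(cam,p,c); return o+v*(z-o[2])/v[2]
        ~~~^^^^^^^^^
  File "h.py", line 4, in ray
    c=c or robot.get_calibration(cam); f=192/np.tan(np.radians(c['fovy'])/2)
           ~~~~~~~~~~~~~~~~~~~~~^^^^^
ValueError: time passes only in moves, steps and waits
```

View pics/c.png

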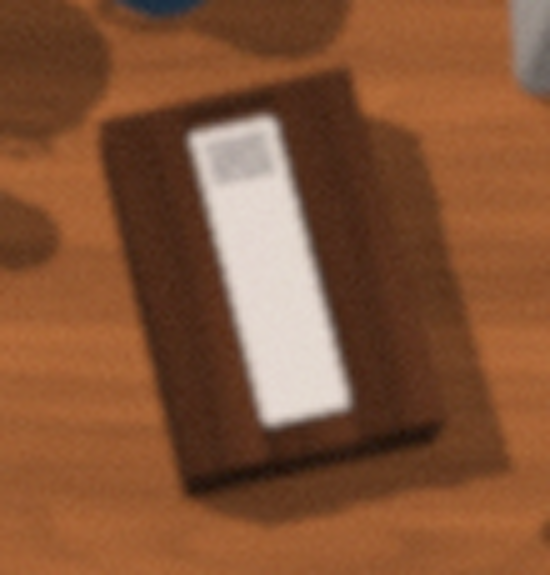

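The crop confirms it: a white plate with its grey-tagged end at the back (240,157), lying in the dark rest. Its near end is at crop (307,418), a little behind the front edge. I'll turn the tool to the channel's heading (about 13.9°), close the jaws and travel above the plate.

>>> send_rows(
  targets=[
    {"claw": -1,"translation": [0,0,0],"angular": [0,0,-6.8]},
    {"claw": -1,"translation": [0,0,0],"angular": [0,0,-6.8]},
    {"claw": -1,"translation": [0,0,0],"angular": [0,0,-6.8]},
    {"claw": -1,"translation": [0,0,0],"angular": [0,0,-6.8]},
    {"claw": -1,"translation": [0,0,0],"angular": [0,0,-6.8]},
  ],
  squeeze=40,
)

```text
time: 1.37
tcp_pos: [0.247, 0.4914, 0.2453]
orientation: [0.998, 0.067, 0.0, -0.0]
ft_force: [0.1, 0.3, 1.2]
gripper_width: 0.303
gripper_force: 0.0
```

>>> send_rows(
  targets=[
    {"claw": -1,"translation": [0,0,0],"angular": [0,0,-6.6]},
    {"claw": -1,"translation": [0.0113,0.0376,0],"angular": [0,0,0]},
    {"claw": -1,"translation": [0.0113,0.0376,0],"angular": [0,0,0]},
    {"claw": -1,"translation": [0.0113,0.0376,0],"angular": [0,0,0]},
    {"claw": -1,"translation": [0.0113,0.0376,0],"angular": [0,0,0]},
  ],
)

```text
time: 1.78
tcp_pos: [0.3275, 0.3548, 0.2453]
orientation: [0.993, 0.122, 0.0, -0.0]
ft_force: [2.1, 0.7, -0.1]
gripper_width: 0.002
gripper_force: 0.0
```

>>> send_rows(
  targets=[
    {"claw": -1,"translation": [0.0113,0.0376,0],"angular": [0,0,0]},
    {"claw": -1,"translation": [0.0113,0.0376,0],"angular": [0,0,0]},
    {"claw": -1,"translation": [0.0113,0.0376,0],"angular": [0,0,0]},
    {"claw": -1,"translation": [0.0113,0.0376,0],"angular": [0,0,0]},
    {"claw": -1,"translation": [0.0113,0.0376,0],"angular": [0,0,0]},
  ],
)

```text
time: 2.2
tcp_pos: [0.4276, 0.1856, 0.2457]
orientation: [0.993, 0.121, 0.0, -0.0]
ft_force: [1.3, 0.9, -0.1]
gripper_width: -0.002
gripper_force: 0.0
```

>>> send_rows(
  targets=[
    {"claw": -1,"translation": [0.0113,0.0376,0],"angular": [0,0,0]},
    {"claw": -1,"translation": [0.0113,0.0376,0],"angular": [0,0,0]},
    {"claw": -1,"translation": [0.0113,0.0376,0],"angular": [0,0,0]},
    {"claw": -1,"translation": [0.0113,0.0376,0],"angular": [0,0,0]},
    {"claw": -1,"translation": [0.0113,0.0376,0],"angular": [0,0,0]},
  ],
)

```text
time: 2.62
tcp_pos: [0.5278, 0.0165, 0.2455]
orientation: [0.993, 0.121, 0.0, -0.0]
ft_force: [0.5, 0.9, -0.3]
gripper_width: -0.001
gripper_force: 0.0
```

>>> send_rows(
  targets=[
    {"claw": -1,"translation": [0.0113,0.0376,0],"angular": [0,0,0]},
    {"claw": -1,"translation": [0.0113,0.0376,0],"angular": [0,0,0]},
    {"claw": -1,"translation": [0.0113,0.0376,0],"angular": [0,0,0]},
    {"claw": -1,"translation": [0.0113,0.0376,0],"angular": [0,0,0]},
    {"claw": -1,"translation": [0,0,0],"angular": [0,0,0]},
  ],
)

```text
time: 3.03
tcp_pos: [0.6088, -0.1221, 0.2431]
orientation: [0.993, 0.119, -0.001, 0.001]
ft_force: [-1.4, 1.4, -2.1]
gripper_width: 0.0
gripper_force: 0.0
```

>>> send_rows(
  targets=[
    {"claw": -1,"translation": [0.011,0.0345,0.01],"angular": [0,0,0]},
    {"claw": -1,"translation": [0.011,0.0345,0.01],"angular": [0,0,0]},
    {"claw": -1,"translation": [0,0,0.04],"angular": [0,0,0]},
    {"claw": -1,"translation": [0,0,0.04],"angular": [0,0,0]},
    {"claw": -1,"translation": [0,0,0.035],"angular": [0,0,0]},
  ],
)

```text
time: 3.45
tcp_pos: [0.6447, -0.1788, 0.1076]
orientation: [0.993, 0.12, -0.0, -0.0]
ft_force: [0.9, 0.3, -1.8]
gripper_width: 0.004
gripper_force: 0.0
```

```bash
python3 - <<'E'
from h import *
c=robot.get_calibration('top')
A=cv2.imread('pics/a.png');s=512/800
# riser front top corners from 5x crop
for p in [(187,480),(437,430),(100,124),(348,70)]:
    print('riser corner',at('top',(235+p[0]/5,85+p[1]/5),.055,c)[:2].round(4))
hsv=cv2.cvtColor(A,cv2.COLOR_BGR2HSV)
m=np.zeros(A.shape[:2],np.uint8);m[185:285,180:280]=(hsv[185:285,180:280,1]<75).astype(np.uint8)
n,l,st,ce=cv2.connectedComponentsWithStats(m);i=1+np.argmax(st[1:,4])
ys,xs=np.where(l==i)
P=np.array([at('top',((x+.5)*s-.5,(y+.5)*s-.5),.06,c)[:2] for x,y in zip(xs,ys)],np.float32)
hull=cv2.convexHull(P);print('bowl',len(xs),cv2.minEnclosingCircle(P),cv2.fitEllipse(hull),P.min(0),P.max(0))
s=robot.sense();print(s['tcp_pos'],s['ft_force'])
E
```

```text
riser corner [ 0.5111 -0.1418]
riser corner [ 0.5422 -0.2817]
riser corner [ 0.723  -0.0894]
riser corner [ 0.759  -0.2339]
bowl 4441 ((0.5989435911178589, 0.21531839668750763), 0.07038161903619766) ((0.599560022354126, 0.21515314280986786), (0.1378212720155716, 0.140129953622818), 160.24900817871094) [0.5317807  0.14511958] [0.66857255 0.28520447]
[ 0.6447036  -0.17882695  0.10760903] [ 0.86459029  0.25259241 -1.82273228]
```

>>> send_rows(
  targets=[
    {"claw": -1,"translation": [0,0.005,0.02],"angular": [0,0,0]},
    {"claw": -1,"translation": [0,0,0.012],"angular": [0,0,0]},
    {"claw": -1,"translation": [0,0,0.003],"angular": [0,0,0]},
    {"claw": -1,"translation": [0,0,0.001],"angular": [0,0,0]},
    {"claw": -1,"translation": [0,0,0],"angular": [0,0,0]},
  ],
)

```text
time: 3.87
tcp_pos: [0.6469, -0.1832, 0.0752]
orientation: [0.993, 0.121, 0.001, 0.0]
ft_force: [0.4, -0.7, 0.8]
gripper_width: 0.0
gripper_force: 0.0
```

>>> send_rows(
  targets=[
    {"claw": -1,"translation": [0,0,0.001],"angular": [0,0,0]},
    {"claw": -1,"translation": [0,0,0],"angular": [0,0,0]},
  ],
)

```text
time: 4.03
tcp_pos: [0.647, -0.1831, 0.0746]
orientation: [0.993, 0.121, 0.001, 0.0]
ft_force: [0.0, -0.0, 0.5]
gripper_width: 0.002
gripper_force: 0.0
```

>>> send_rows(
  targets=[
    {"claw": -1,"translation": [0,0,0.001],"angular": [0,0,0]},
    {"claw": -1,"translation": [0,0,0],"angular": [0,0,0]},
  ],
)

```text
time: 4.2
tcp_pos: [0.6465, -0.1831, 0.0728]
orientation: [0.993, 0.121, 0.0, 0.0]
ft_force: [-0.2, 0.5, 0.1]
gripper_width: 0.003
gripper_force: 0.0
```

>>> send_rows(
  targets=[
    {"claw": -1,"translation": [0,0,0.0015],"angular": [0,0,0]},
    {"claw": -1,"translation": [0,0,0],"angular": [0,0,0]},
  ],
)

```text
time: 4.37
tcp_pos: [0.6462, -0.1831, 0.0706]
orientation: [0.993, 0.121, -0.0, -0.0]
ft_force: [1.1, 0.1, 0.1]
gripper_width: -0.001
gripper_force: 0.0
```

>>> send_rows(
  targets=[
    {"claw": -1,"translation": [0,0,0.001],"angular": [0,0,0]},
    {"claw": -1,"translation": [0,0,0],"angular": [0,0,0]},
  ],
)

```text
time: 4.53
tcp_pos: [0.6462, -0.1832, 0.0695]
orientation: [0.993, 0.121, -0.0, -0.0]
ft_force: [-0.5, -0.1, -0.1]
gripper_width: -0.002
gripper_force: 0.0
```

>>> send_rows(
  targets=[
    {"claw": -1,"translation": [0,0,0.001],"angular": [0,0,0]},
    {"claw": -1,"translation": [0,0,0],"angular": [0,0,0]},
  ],
)

```text
time: 4.7
tcp_pos: [0.6465, -0.1833, 0.0691]
orientation: [0.993, 0.121, 0.0, 0.0]
ft_force: [0.0, 1.0, 1.6]
gripper_width: -0.004
gripper_force: 1.0
```

>>> send_rows(
  targets=[
    {"claw": -1,"translation": [0,0,0.0005],"angular": [0,0,0]},
    {"claw": -1,"translation": [0,0,0],"angular": [0,0,0]},
  ],
)

```text
time: 4.87
tcp_pos: [0.6466, -0.1833, 0.0692]
orientation: [0.993, 0.121, 0.0, 0.0]
ft_force: [-2.2, 1.2, 5.2]
gripper_width: 0.001
gripper_force: 2.4
```

>>> send_rows(
  targets=[
    {"claw": -1,"translation": [0,0,0.0005],"angular": [0,0,0]},
    {"claw": -1,"translation": [0,0,0],"angular": [0,0,0]},
  ],
)

```text
time: 5.03
tcp_pos: [0.6467, -0.1834, 0.0691]
orientation: [0.993, 0.121, 0.001, 0.0]
ft_force: [-1.5, 1.0, 5.8]
gripper_width: 0.0
gripper_force: 3.5
```

>>> send_rows(
  targets=[
    {"claw": -1,"translation": [-0.005,0,0],"angular": [0,0,0]},
    {"claw": -1,"translation": [-0.005,0,0],"angular": [0,0,0]},
    {"claw": -1,"translation": [-0.005,0,0],"angular": [0,0,0]},
  ],
)

```text
time: 5.28
tcp_pos: [0.6332, -0.187, 0.0691]
orientation: [0.993, 0.121, 0.002, 0.001]
ft_force: [1.5, 0.5, 4.2]
gripper_width: 0.007
gripper_force: 2.6
```

>>> send_rows(
  targets=[
    {"claw": -1,"translation": [-0.007,0,0],"angular": [0,0,0]},
    {"claw": -1,"translation": [-0.007,0,0],"angular": [0,0,0]},
    {"claw": -1,"translation": [-0.007,0,0],"angular": [0,0,0]},
    {"claw": -1,"translation": [-0.007,0,0],"angular": [0,0,0]},
    {"claw": -1,"translation": [-0.007,0,0],"angular": [0,0,0]},
  ],
)

```text
time: 5.7
tcp_pos: [0.599, -0.1955, 0.0691]
orientation: [0.993, 0.121, 0.002, 0.001]
ft_force: [2.6, -0.2, 4.8]
gripper_width: -0.0
gripper_force: 2.6
```

```bash
python3 - <<'E'
from h import *
a=robot.capture('top');w=robot.capture('wrist')
cv2.imwrite('pics/d.png',np.hstack([cv2.resize(a[85:235,215:345],(400,462),interpolation=cv2.INTER_CUBIC),cv2.resize(w,(400,300)) if 0 else cv2.copyMakeBorder(cv2.resize(w,(400,300)),0,162,0,0,0)]))
s=robot.sense();print(s['tcp_pos'],s['ft_force'])
E
```

```text
[ 0.59776916 -0.19571575  0.06908066] [-1.04586676  0.0391597   7.7131979 ]
```

View pics/d.png

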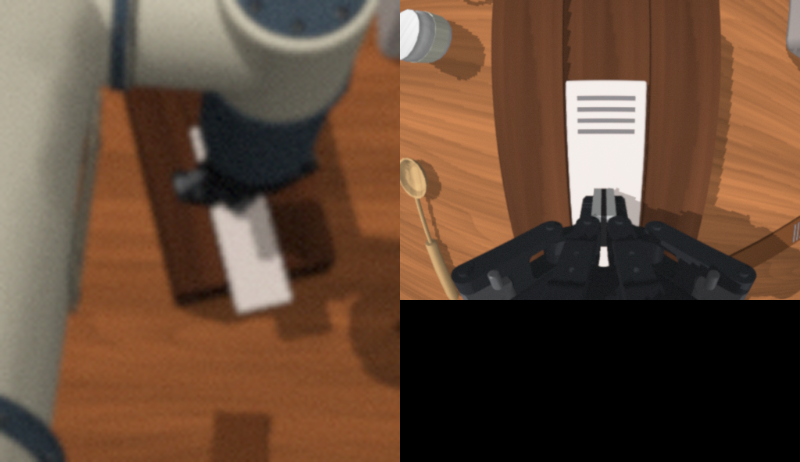

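The plate is sliding with the fingertips: its near end, at (263,305), is now past the rest's front edge, about 28 mm out. I'll drag it about 32 mm further, then lift off.

>>> send_rows(
  targets=[
    {"claw": -1,"translation": [-0.007,0,0],"angular": [0,0,0]},
    {"claw": -1,"translation": [-0.007,0,0],"angular": [0,0,0]},
    {"claw": -1,"translation": [-0.007,0,0],"angular": [0,0,0]},
    {"claw": -1,"translation": [-0.007,0,0],"angular": [0,0,0]},
    {"claw": -1,"translation": [-0.004,0,0],"angular": [0,0,0]},
  ],
)

```text
time: 6.22
tcp_pos: [0.5678, -0.2032, 0.0691]
orientation: [0.993, 0.121, 0.002, 0.001]
ft_force: [1.3, 0.6, 5.0]
gripper_width: -0.002
gripper_force: 2.7
```

>>> send_rows(
  targets=[
    {"claw": -1,"translation": [0,0,0],"angular": [0,0,0]},
    {"claw": -1,"translation": [0,0,0],"angular": [0,0,0]},
    {"claw": -1,"translation": [0,0,-0.005],"angular": [0,0,0]},
    {"claw": -1,"translation": [0,0,-0.03],"angular": [0,0,0]},
    {"claw": 1,"translation": [0,0,-0.04],"angular": [0,0,0]},
  ],
)

```text
time: 6.63
tcp_pos: [0.564, -0.2021, 0.1396]
orientation: [0.993, 0.121, -0.004, -0.002]
ft_force: [1.4, -0.4, -0.1]
gripper_width: 0.127
gripper_force: 0.0
```

>>> send_rows(
  targets=[
    {"claw": 1,"translation": [-0.02,0,-0.04],"angular": [0,0,0]},
    {"claw": 1,"translation": [-0.03,0,0],"angular": [0,0,0]},
    {"claw": 1,"translation": [-0.02,0,0],"angular": [0,0,0]},
    {"claw": 1,"translation": [0,0,0],"angular": [0,0,0]},
    {"claw": 1,"translation": [0,0,0],"angular": [0,0,0]},
  ],
)

```text
time: 7.05
tcp_pos: [0.4992, -0.2195, 0.1803]
orientation: [0.993, 0.121, 0.0, -0.0]
ft_force: [-0.6, 0.3, -0.3]
gripper_width: 0.849
gripper_force: 0.0
```

```bash
python3 - <<'E'
from h import *
c=robot.get_calibration('wrist');s=robot.sense();print(s['tcp_pos'],s['orientation'],s['gripper_width'])
w=robot.capture('wrist');a=robot.capture('top')
cv2.imwrite('pics/w_raw.png',w);cv2.imwrite('pics/t_raw.png',a)
print({k:np.round(v,3).tolist() for k,v in c.items()})
cv2.imwrite('pics/e.png',cv2.resize(w,(800,600)))
import pickle;pickle.dump(c,open('c1.pkl','wb'))
E
```

```text
[ 0.49921814 -0.21946744  0.18027817] [ 9.92694262e-01  1.20656738e-01  5.90832823e-05 -2.24518386e-04] 0.8494556097021279
{'fovy': 65.706, 'cx': 260.373, 'cy': 198.381, 'R': [[0.24, -0.971, -0.001], [-0.924, -0.229, 0.307], [-0.298, -0.073, -0.952]], 't': [-0.332, 0.391, 0.452]}
```

View pics/e.png

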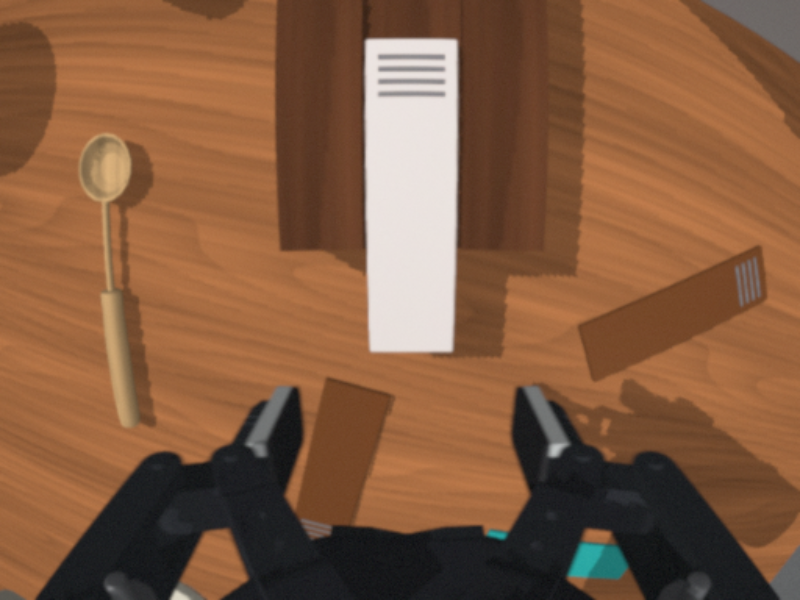

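The plate lies flat in the channel, with its near end at (411,352) and the rest's front edge at row 250. The spoon is at (115,280) and has not been disturbed. Next I'll work out the positions.

```bash
python3 - <<'E'
from h import *
import pickle;c=pickle.load(open('c1.pkl','rb'))
f=lambda p,z:at('wrist',((p[0]+.5)*.64-.5,(p[1]+.5)*.64-.5),z,c)[:2]
n=[f(p,.055) for p in((370,352),(453,351))];r=[f(p,.055) for p in((365,39),(458,39))];e=[f(p,.055) for p in((279,250),(546,249))]
N,F,E_=[sum(v)/2 for v in(n,r,e)]
x=(F-N)/np.linalg.norm(F-N)
print('near',N,'far',F,'len',np.linalg.norm(F-N),'yaw',np.degrees(np.arctan2(x[1],x[0])),'w',np.linalg.norm(n[0]-n[1]),np.linalg.norm(e[0]-e[1]),'overhang',(E_-N)@x, 'edge',E_)
T=np.array([.4992,-.2195]);d=N-T;th=np.radians(13.86);X=np.array([np.cos(th),np.sin(th)]);Y=np.array([np.sin(th),-np.cos(th)])
print('tool x,y to near end',d@X,d@Y)
E
```

```text
near [ 0.47198065 -0.22833463] far [ 0.64596113 -0.18499094] len 0.17929831511684458 yaw 13.989298742576851 w 0.049447075434405255 0.1523234470887534 overhang 0.06224002131902738 edge [ 0.53253835 -0.21394563]
tool x,y to near end -0.028543171932556465 0.0020569966391747814
```

```bash
python3 - <<'E'
from h import *
import pickle;c=pickle.load(open('c1.pkl','rb'))
T=np.array([.4992,-.2195,.1803]);th=np.radians(13.86);Y=np.array([np.sin(th),-np.cos(th),0]);X=np.array([np.cos(th),np.sin(th),0])
for p,s in (((299,388),-1),((515,388),1)):
    o,v=ray('wrist',((p[0]+.5)*.64-.5,(p[1]+.5)*.64-.5),c)
    k=(s*.0361-(o-T)@Y)/(v@Y);q=o+k*v;print('tip x',(q-T)@X,'ahead of TCP',T[2]-q[2])
# circle law: y=L sin(a), z=L cos(a); travel 42.5, retreat 13
for L in (.05,.0575,.065,.08):
    from scipy.optimize import brentq
    g=lambda a0:L*np.cos(a0)-L*np.cos(np.arcsin((L*np.sin(a0)+.0425)/L))-.013
    try:a0=brentq(g,-1.2,np.arcsin(1-.0426/L))
    except Exception as e:print(L,e);continue
    for w in(.59,.849):print(L,w,'retreat',L*np.cos(a0)-L*np.cos(np.arcsin((L*np.sin(a0)+.0425*w)/L)))
E
```

```text
tip x 0.00935784473171712 ahead of TCP 0.004517216067535329
tip x 0.007232783768101036 ahead of TCP 0.008747576394841555
0.05 0.59 retreat 0.0022837246721532367
0.05 0.849 retreat 0.007862311765790261
0.0575 0.59 retreat 0.003062083208700779
0.0575 0.849 retreat 0.008371951375887685
0.065 0.59 retreat 0.0036383495594471404
0.065 0.849 retreat 0.008736016707602608
0.08 0.59 retreat 0.0044387471498159164
0.08 0.849 retreat 0.009224618049360062
```

>>> send_rows(
  targets=[
    {"claw": 1,"translation": [-0.0185,0.002,0.02],"angular": [0,0,0]},
    {"claw": 1,"translation": [0,0,0.035],"angular": [0,0,0]},
    {"claw": 1,"translation": [0,0,0.035],"angular": [0,0,0]},
    {"claw": 1,"translation": [0,0,0.02],"angular": [0,0,0]},
    {"claw": 1,"translation": [0,0,0.014],"angular": [0,0,0]},
  ],
)

```text
time: 7.57
tcp_pos: [0.4814, -0.2251, 0.0526]
orientation: [0.993, 0.121, -0.002, -0.001]
ft_force: [1.0, -1.3, 0.7]
gripper_width: 0.998
gripper_force: 0.0
```

>>> send_rows(
  targets=[
    {"claw": 1,"translation": [0,0,0],"angular": [0,0,0]},
    {"claw": 1,"translation": [0,0,0],"angular": [0,0,0]},
    {"claw": 1,"translation": [0,0,0],"angular": [0,0,0]},
  ],
)

```text
time: 7.82
tcp_pos: [0.4837, -0.2259, 0.0569]
orientation: [0.993, 0.121, 0.001, 0.0]
ft_force: [0.4, -0.1, 0.6]
gripper_width: 0.999
gripper_force: 0.0
```

>>> send_rows(
  targets=[
    {"claw": 1,"translation": [-0.002,0,0.0005],"angular": [0,0,0]},
    {"claw": -1,"translation": [0,0,0],"angular": [0,0,0]},
    {"claw": -1,"translation": [0,0,0],"angular": [0,0,0]},
    {"claw": -1,"translation": [0,0,0],"angular": [0,0,0]},
    {"claw": -1,"translation": [0,0,0],"angular": [0,0,0]},
  ],
  squeeze=70,
)

```text
time: 8.23
tcp_pos: [0.4809, -0.2264, 0.0561]
orientation: [0.993, 0.121, 0.0, 0.0]
ft_force: [-0.4, 0.6, 1.3]
gripper_width: 0.554
gripper_force: 71.5
```

>>> send_rows(
  targets=[
    {"claw": -1,"translation": [0,0,0],"angular": [0,0,0]},
    {"claw": -1,"translation": [0,0,0],"angular": [0,0,0]},
    {"claw": -1,"translation": [0,0,0],"angular": [0,0,0]},
    {"claw": -1,"translation": [0,0,0],"angular": [0,0,0]},
  ],
)

```text
time: 8.57
tcp_pos: [0.4809, -0.2263, 0.0558]
orientation: [0.993, 0.121, 0.0, 0.0]
ft_force: [-0.2, 0.1, 3.1]
gripper_width: 0.553
gripper_force: 71.5
```

>>> send_rows(
  targets=[
    {"claw": -1,"translation": [0,0,-0.003],"angular": [0,0,0]},
    {"claw": -1,"translation": [0,0,-0.005],"angular": [0,0,0]},
    {"claw": -1,"translation": [0,0,-0.01],"angular": [0,0,0]},
    {"claw": -1,"translation": [0,0,-0.015],"angular": [0,0,0]},
    {"claw": -1,"translation": [0,0,-0.015],"angular": [0,0,0]},
  ],
)

```text
time: 8.98
tcp_pos: [0.4803, -0.2262, 0.1044]
orientation: [0.993, 0.121, -0.001, -0.0]
ft_force: [0.2, -0.8, 0.7]
gripper_width: 0.556
gripper_force: 72.0
```

>>> send_rows(
  targets=[
    {"claw": -1,"translation": [0,0,-0.02],"angular": [0,0,0]},
    {"claw": -1,"translation": [0,0,-0.02],"angular": [0,0,0]},
    {"claw": -1,"translation": [0,0,-0.015],"angular": [0,0,0]},
    {"claw": -1,"translation": [0,0,0],"angular": [0,0,0]},
    {"claw": -1,"translation": [0,0,0],"angular": [0,0,0]},
  ],
)

```text
time: 9.4
tcp_pos: [0.4811, -0.2262, 0.1596]
orientation: [0.993, 0.121, 0.001, 0.0]
ft_force: [-1.2, 1.2, -1.7]
gripper_width: 0.556
gripper_force: 72.0
```

```bash
python3 - <<'E'
from h import *
import pickle
c=robot.get_calibration('wrist');pickle.dump(c,open('c2.pkl','wb'));s=robot.sense();print(s['tcp_pos'],s['orientation'],s['gripper_width'],s['ft_force'],s['torque'])
w=robot.capture('wrist');b=robot.capture('scene')
cv2.imwrite('pics/f.png',np.vstack([cv2.resize(w,(400,300)),cv2.resize(b[150:300,130:330],(400,300))]))
E
```

```text
[ 0.48108062 -0.22621813  0.15963342] [9.92648203e-01 1.21030131e-01 1.10664934e-03 1.64149525e-04] 0.5560241611989439 [-1.15854115  1.1861204  -1.73672318] [0.01385866 0.09301688 0.00014086]
```

View pics/f.png

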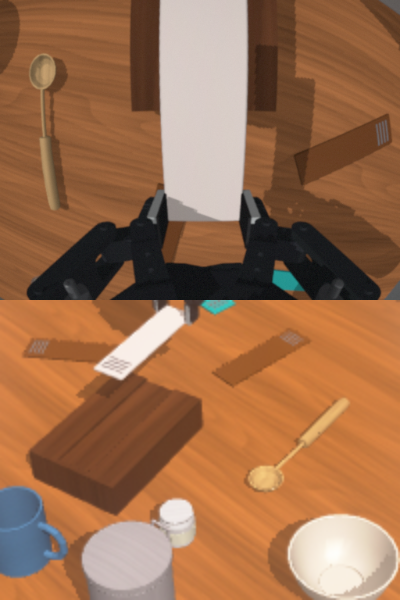

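The plate is held by its near end and is clear of the rest. The spoon and bowl have not moved. I'll check how level it is from its far corners, which are at about (95,372) and (127,378) in the picture, and re-measure the bowl.

```bash
python3 - <<'E'
from h import *
a=robot.capture('scene')
s=robot.sense();T=s['tcp_pos'];q=s['orientation'];th=2*np.arctan2(q[1],q[0]);X=np.array([np.cos(th),np.sin(th),0]);Y=np.array([np.sin(th),-np.cos(th),0])
crop=a[150:250,150:250]
g=(crop.min(2)>125).astype(np.uint8);n,l,st,ce=cv2.connectedComponentsWithStats(g)
i=l[186-150,190-150] or 1+np.argmax(st[1:,4]);ys,xs=np.where(l==i)
r=cv2.convexHull(np.c_[xs+150,ys+150].astype(np.float32));print('hull',cv2.approxPolyDP(r,2.5,True).reshape(-1,2).tolist(),len(xs))
for tilt in(-.1,-.05,0,.05,.1):
    print(tilt,[proj('scene',T+X*.17*np.cos(tilt)+Y*y+np.array([0,0,-.001-.17*np.sin(tilt)])).round(1).tolist() for y in(-.025,.025)])
print('near',[proj('scene',T-X*.01+Y*y).round(1).tolist() for y in(-.025,.025)])
print(proj('scene',[.5995,.2155,.06]))
t=robot.capture('top')
for cam in('top','scene'):
  for nme in('bowl_rim','bowl'):
    for d in robot.spot_in(nme,cam)[:1]:print(nme,cam,d['position'],at(cam,d['position'],.06).round(4))
cv2.imwrite('pics/s2.png',a);cv2.imwrite('pics/t2.png',t)
def ell(img,cam,box):
    x0,y0,x1,y1=box;h=cv2.cvtColor(img[y0:y1,x0:x1],cv2.COLOR_BGR2HSV)
    n,l,st,ce=cv2.connectedComponentsWithStats(((h[...,1]<80)&(h[...,2]>70)).astype(np.uint8));i=1+np.argmax(st[1:,4]);ys,xs=np.where(l==i)
    c=robot.get_calibration(cam)
    P=np.array([at(cam,(x+x0,y+y0),.06,c)[:2] for x,y in zip(xs,ys)],np.float32);H=cv2.convexHull(P).reshape(-1,2)
    return P.min(0),P.max(0),cv2.minEnclosingCircle(P),H
for r in (ell(t,'top',(112,116,182,184)),ell(a,'scene',(265,250,340,310))):print(r[:3])
E
```

```text
hull [[223.0, 153.0], [225.0, 162.0], [191.0, 189.0], [177.0, 184.0], [208.0, 152.0]] 682
-0.1 [[189.6, 184.2], [175.3, 178.7]]
-0.05 [[189.8, 186.8], [175.5, 181.2]]
0 [[190.1, 189.2], [175.8, 183.7]]
0.05 [[190.4, 191.6], [176.2, 186.0]]
0.1 [[190.8, 193.8], [176.7, 188.3]]
near [[226.2, 156.8], [212.6, 152.2]]
[301.33857114 277.47175141]
bowl_rim top [146.7, 150.6] [0.5925 0.2142 0.06  ]
bowl top [142.5, 148.0] [0.6    0.2267 0.06  ]
bowl_rim scene [302.2, 281.2] [0.6072 0.225  0.06  ]
bowl scene [300.7, 278.9] [0.6041 0.2174 0.06  ]
(array([0.5326883 , 0.14563252], dtype=float32), array([0.66917396, 0.28530335], dtype=float32), ((0.5989828109741211, 0.2157118320465088), 0.07091054320335388))
(array([0.5298577 , 0.14559422], dtype=float32), array([0.6751663, 0.2862394], dtype=float32), ((0.603449821472168, 0.2181163728237152), 0.0753953754901886))
```

The plate is level: the corners match a zero-tilt projection. The bowl's centre is at about (0.601, 0.216). I'll carry the plate across.

>>> send_rows(
  targets=[
    {"claw": -1,"translation": [0.005,-0.0146,0],"angular": [0,0,0]},
    {"claw": -1,"translation": [0.009,-0.026,0],"angular": [0,0,0]},
    {"claw": -1,"translation": [0.0118,-0.0334,0],"angular": [0,0,0]},
    {"claw": -1,"translation": [0.0118,-0.0334,0],"angular": [0,0,0]},
    {"claw": -1,"translation": [0.0118,-0.0334,0],"angular": [0,0,0]},
  ],
)

```text
time: 10.22
tcp_pos: [0.4946, -0.0764, 0.1584]
orientation: [0.993, 0.121, -0.0, 0.0]
ft_force: [1.1, 0.1, -1.9]
gripper_width: 0.553
gripper_force: 72.0
```

>>> send_rows(
  targets=[
    {"claw": -1,"translation": [0.0118,-0.0334,0],"angular": [0,0,0]},
    {"claw": -1,"translation": [0.0118,-0.0334,0],"angular": [0,0,0]},
    {"claw": -1,"translation": [0.0118,-0.0334,0],"angular": [0,0,0]},
    {"claw": -1,"translation": [0.0118,-0.0334,0],"angular": [0,0,0]},
    {"claw": -1,"translation": [0.0118,-0.0334,0],"angular": [0,0,0]},
  ],
)

```text
time: 10.63
tcp_pos: [0.5117, 0.1004, 0.1585]
orientation: [0.993, 0.121, -0.0, 0.0]
ft_force: [0.5, 0.1, -1.0]
gripper_width: 0.555
gripper_force: 72.0
```

>>> send_rows(
  targets=[
    {"claw": -1,"translation": [0.0118,-0.0334,0],"angular": [0,0,0]},
    {"claw": -1,"translation": [0.008,-0.023,0],"angular": [0,0,0]},
    {"claw": -1,"translation": [0.004,-0.0114,0],"angular": [0,0,0]},
    {"claw": -1,"translation": [0,0,0],"angular": [0,0,0]},
    {"claw": -1,"translation": [0,0,0],"angular": [0,0,0]},
  ],
)

```text
time: 11.05
tcp_pos: [0.5185, 0.1702, 0.1582]
orientation: [0.993, 0.122, -0.0, 0.0]
ft_force: [-0.2, -1.2, -1.4]
gripper_width: 0.559
gripper_force: 72.0
```

```bash
python3 - <<'E'
from h import *
s=robot.sense();T=s['tcp_pos'];q=s['orientation'];th=2*np.arctan2(q[1],q[0]);X=np.array([np.cos(th),np.sin(th),0]);Y=np.array([np.sin(th),-np.cos(th),0])
d=np.array([.601,.216,0])-.081*X-T;print(T,q,s['gripper_width'],'tool move',d@X,d@Y,T[2])
w=robot.capture('wrist');b=robot.capture('scene')
cv2.imwrite('pics/g.png',np.vstack([cv2.resize(w,(400,300)),cv2.resize(b[200:350,200:400],(400,300))]))
E
```

```text
[0.51847734 0.17015086 0.15815671] [ 9.92581328e-01  1.21581578e-01 -4.14459024e-04  2.35043164e-04] 0.5586224129641629 tool move 0.01014906636680131 -0.02457604246639014 0.15815671471644255
```

View pics/g.png

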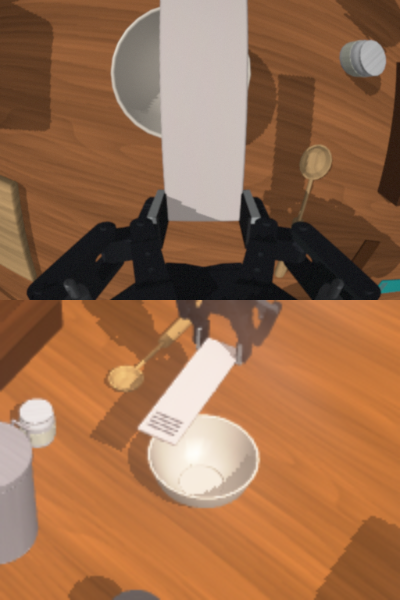

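The plate is still gripped at its near end (wrist view 205,215) and the bowl sits to its left, which agrees with the computed shift. I'll close that offset and descend to about 8 mm above the rim.

>>> send_rows(
  targets=[
    {"claw": -1,"translation": [0.005,-0.0123,0],"angular": [0,0,0]},
    {"claw": -1,"translation": [0.005,-0.0123,0],"angular": [0,0,0]},
    {"claw": -1,"translation": [0,0,0.02],"angular": [0,0,0]},
    {"claw": -1,"translation": [0,0,0.02],"angular": [0,0,0]},
    {"claw": -1,"translation": [0,0,0.02],"angular": [0,0,0]},
  ],
)

```text
time: 11.57
tcp_pos: [0.5229, 0.1971, 0.0981]
orientation: [0.993, 0.121, 0.001, -0.0]
ft_force: [-1.1, 0.6, -0.5]
gripper_width: 0.559
gripper_force: 72.1
```

>>> send_rows(
  targets=[
    {"claw": -1,"translation": [0,0,0.014],"angular": [0,0,0]},
    {"claw": -1,"translation": [0,0,0.008],"angular": [0,0,0]},
    {"claw": -1,"translation": [0,0,0],"angular": [0,0,0]},
    {"claw": -1,"translation": [0,0,0],"angular": [0,0,0]},
  ],
)

```text
time: 11.9
tcp_pos: [0.5229, 0.1966, 0.0769]
orientation: [0.993, 0.121, 0.0, 0.0]
ft_force: [0.8, 0.0, 0.6]
gripper_width: 0.556
gripper_force: 72.1
```

```bash
python3 - <<'E'
from h import *
s=robot.sense();T=s['tcp_pos'];q=s['orientation'];th=2*np.arctan2(q[1],q[0]);X=np.array([np.cos(th),np.sin(th),0]);Y=np.array([np.sin(th),-np.cos(th),0])
d=np.array([.601,.216,0])-.081*X-T;print(T,q,s['gripper_width'],'tool move',d@X,d@Y)
w=robot.capture('wrist')
for a in np.radians([60,75,90,105,120,180,240,255,270,285,300]):
    p=proj('wrist',np.array([.601,.216,.06])+.07*np.cos(a)*X+.07*np.sin(a)*Y).round().astype(int);cv2.circle(w,(int(p[0]),int(p[1])),1,(0,0,255),-1)
cv2.imwrite('pics/i.png',cv2.resize(w,(800,600)))
E
```

```text
[0.52285763 0.19655827 0.0768693 ] [9.92634513e-01 1.21147352e-01 1.40317697e-04 1.52744400e-04] 0.5555166706795632 tool move -0.0004754398825013098 -7.702517210664022e-05
```

View pics/i.png

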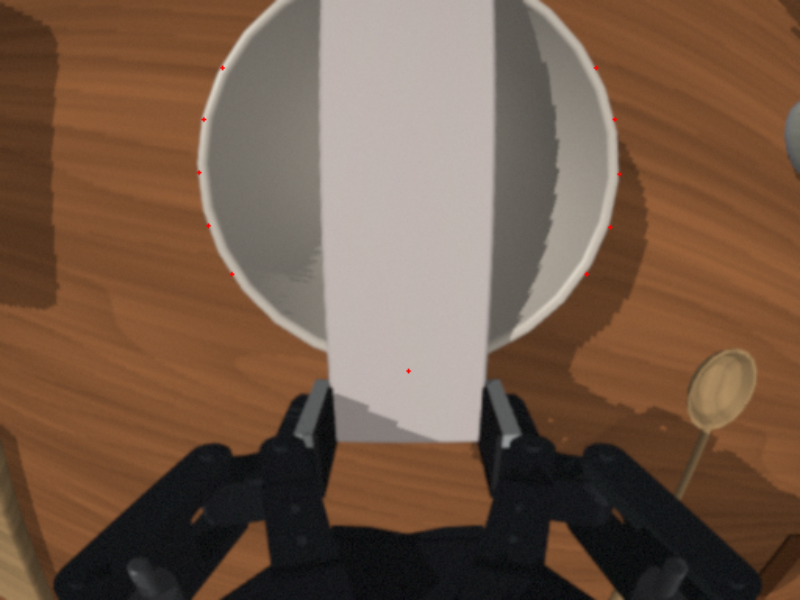

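The projected rim points (red) lie on the bowl's edge, from (199,173) to (619,174). The plate is centred, and the pads at rows 380–445 are outside the rim, which is at row 350. I'll lower it gently.

>>> send_rows(
  targets=[
    {"claw": -1,"translation": [0,0,0.004],"angular": [0,0,0]},
    {"claw": -1,"translation": [0,0,0.003],"angular": [0,0,0]},
    {"claw": -1,"translation": [0,0,0.001],"angular": [0,0,0]},
    {"claw": -1,"translation": [0,0,0],"angular": [0,0,0]},
    {"claw": -1,"translation": [0,0,0],"angular": [0,0,0]},
  ],
)

```text
time: 12.37
tcp_pos: [0.5225, 0.1964, 0.0687]
orientation: [0.993, 0.121, 0.0, -0.0]
ft_force: [0.0, 0.6, -0.8]
gripper_width: 0.558
gripper_force: 72.1
```

>>> send_rows(
  targets=[
    {"claw": -1,"translation": [0,0,0.001],"angular": [0,0,0]},
    {"claw": -1,"translation": [0,0,0],"angular": [0,0,0]},
  ],
)

```text
time: 12.53
tcp_pos: [0.5225, 0.1964, 0.0675]
orientation: [0.993, 0.121, 0.0, -0.0]
ft_force: [0.4, -0.1, -0.6]
gripper_width: 0.553
gripper_force: 72.1
```

>>> send_rows(
  targets=[
    {"claw": -1,"translation": [0,0,0.001],"angular": [0,0,0]},
    {"claw": -1,"translation": [0,0,0],"angular": [0,0,0]},
  ],
)

```text
time: 12.7
tcp_pos: [0.5227, 0.1965, 0.0668]
orientation: [0.993, 0.121, 0.0, -0.0]
ft_force: [0.4, -0.0, 0.7]
gripper_width: 0.558
gripper_force: 72.1
```

>>> send_rows(
  targets=[
    {"claw": -1,"translation": [0,0,0.0007],"angular": [0,0,0]},
    {"claw": -1,"translation": [0,0,0],"angular": [0,0,0]},
  ],
)

```text
time: 12.87
tcp_pos: [0.5228, 0.1965, 0.0665]
orientation: [0.993, 0.121, 0.0, -0.0]
ft_force: [-1.1, -0.4, 4.7]
gripper_width: 0.559
gripper_force: 72.6
```

>>> send_rows(
  targets=[
    {"claw": -1,"translation": [0,0,0.0005],"angular": [0,0,0]},
    {"claw": -1,"translation": [0,0,0],"angular": [0,0,0]},
  ],
)

```text
time: 13.03
tcp_pos: [0.5227, 0.1964, 0.0662]
orientation: [0.993, 0.121, 0.0, -0.0]
ft_force: [-2.4, 0.1, 5.9]
gripper_width: 0.554
gripper_force: 72.8
```

>>> send_rows(
  targets=[
    {"claw": 0.3,"translation": [0,0,0],"angular": [0,0,0]},
    {"claw": 0.5,"translation": [0,0,0],"angular": [0,0,0]},
    {"claw": 0.8,"translation": [0,0,0],"angular": [0,0,0]},
    {"claw": 1,"translation": [0,0,0],"angular": [0,0,0]},
    {"claw": 1,"translation": [0,0,0],"angular": [0,0,0]},
  ],
)

```text
time: 13.45
tcp_pos: [0.5224, 0.1964, 0.0652]
orientation: [0.993, 0.121, -0.0, 0.0]
ft_force: [0.3, 0.4, -0.1]
gripper_width: 1.002
gripper_force: 0.0
```

>>> send_rows(
  targets=[
    {"claw": 1,"translation": [0,0,0],"angular": [0,0,0]},
    {"claw": 1,"translation": [0,0,-0.015],"angular": [0,0,0]},
    {"claw": 1,"translation": [0,0,-0.03],"angular": [0,0,0]},
    {"claw": 1,"translation": [0,0,-0.04],"angular": [0,0,0]},
    {"claw": 1,"translation": [0,0,-0.03],"angular": [0,0,0]},
  ],
)

```text
time: 13.87
tcp_pos: [0.5228, 0.1963, 0.183]
orientation: [0.993, 0.121, 0.001, 0.0]
ft_force: [1.3, 0.8, 0.8]
gripper_width: 1.0
gripper_force: 0.0
```

>>> send_rows(
  targets=[
    {"claw": 1,"translation": [-0.03,0,0],"angular": [0,0,0]},
    {"claw": 1,"translation": [-0.03,0,0],"angular": [0,0,0]},
    {"claw": 1,"translation": [-0.02,0,0],"angular": [0,0,0]},
    {"claw": 1,"translation": [0,0,0],"angular": [0,0,0]},
    {"claw": 1,"translation": [0,0,0],"angular": [0,0,0]},
  ],
)

```text
time: 14.28
tcp_pos: [0.4443, 0.1771, 0.181]
orientation: [0.993, 0.121, 0.001, -0.0]
ft_force: [0.7, -0.5, -0.1]
gripper_width: 1.001
gripper_force: 0.0
```

```bash
python3 - <<'E'
from h import *
s=robot.sense();print(s['time'],s['tcp_pos'],s['gripper_width'])
w=robot.capture('wrist');b=robot.capture('scene')
cv2.imwrite('pics/j.png',np.vstack([cv2.resize(w,(400,300)),cv2.resize(b[180:330,190:390],(400,300))]))
E
```

```text
14.2833 [0.44429797 0.17705591 0.18095575] 1.0006355001402696
```

View pics/j.png

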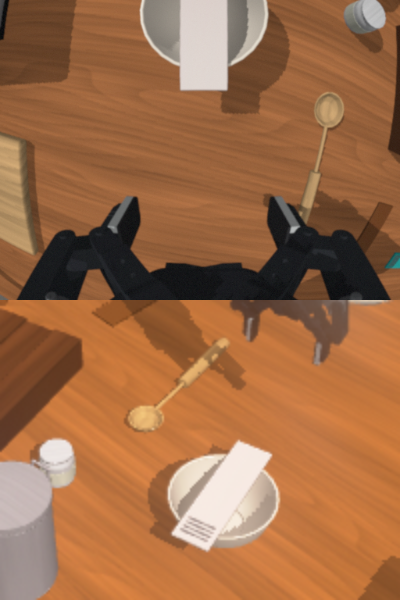

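The plate lies flat across the bowl's middle (scene 222,497) with both ends past the rim. The bowl, spoon and tin are in place, and the gripper is clear.

```bash
python3 -c "
from bench import robot
print(robot.close_job())"
```

```text
the job is handed in; nothing more can be done
None
```

The job is handed in: the white scraper was slid out about 62 mm, lifted by its near end and laid flat across the middle of the bowl, and the last pictures show the bowl, spoon and tin undisturbed; no verdict was returned.

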